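Dial open the soap caddy's click lock

ROBOT

A 6-joint arm with a two-finger parallel gripper is mounted at the origin on the work surface. World frame = base frame: x ahead of the robot, y to its left, z up, the work surface at z = 0. Lengths are in m, angles in rad, forces in N, time in s.
With the tool pointing down it reaches from about 0.3 to 0.775 m from the base axis. Payload 14.6 kg.
Tool frame: the origin (TCP) lies on the centre line of the jaws, within the pads' length; the fingertips stand 17 mm ahead of it and the grasp point (between the pads) lies 2 mm behind it; z points along the fingers, x is the direction in which the jaws open and shut, and the axes are right-handed (so a half turn about z gives the same grasp; the last joint's range is limited). The gripper opens to 94 mm and grips with 3 to 60 N. Pads are 16 mm wide; open, the fingers measure 119 mm over their backs; the gripper's body (75 mm by 177 mm) begins 78 mm behind the grasp point.
Start: joints at [-0.067, 0.3, 1.521, -0, 1.321, -0.067], TCP at [0.55, -0, 0.191] pointing down, gripper open.
Joint ranges: [-3.03, 3.03], [-0.79, 2.21], [0.23, 2.52], [-1.04, 4.18], [0, 3.07], [-2.55, 2.55]. Speed limits (rad/s): [2.22, 2.22, 2.57, 3.14, 3.14, 3.14].

INTERFACE

Orientations are given as [roll, pitch, yaw] about the fixed x, y, z axes, in that order (R = Rz(yaw) Ry(pitch) Rx(roll)).
In Python, from station import ctrl gives the robot as it stands. The module is installed in compiled form; this text tells all that it offers.
- The arm moves only by the tool drive_tool, never from a script. Its argument "increments" is a list of rows, each a list of 3 entries, a list of its own where there are three numbers: the turn, a rotation vector about the tool's x, y, z in degrees, then the shift along the tool's x, y, z in mm, then the opening, from 0 (shut) to 1 (fully open). In form: [[[ax, ay, az], [dx, dy, dz], hand], ...]. A call has 1 to 20 rows; each row shifts and turns the commanded pose from where the row before left it, along the tool's axes as they then stand; what a row does not reach is not made up. A row lasts 1/8 s, in which the tool goes at most 62.5 mm and 10.7 degrees, less where a joint would pass 70% of its speed; a pose out of reach is approached as far as the arm can. A call with a gripper value outside its range is refused whole. The fingers move at their own pace and stop on an object; "squeeze" is the grip in N (left out, the last holds). Time passes only in rows, so rows that do not move let the fingers close. It gives the time, the measured TCP pose, the force and the opening at its end, in the units of the state.
- ctrl.get_obs(): the state, without advancing time (a new reading comes with each control period).
- ctrl.camera(name): name is "scene" or "side" or "wrist"; returns the picture (400x640x3 uint8, red, green, blue); there is no depth.
- ctrl.calibration(name): a dict with "fx", "fy", "cx", "cy" (pixels), "rvec" (rotation vector, rad) and "tvec" (3), from world to camera coordinates, as OpenCV has them. Camera axes: x right, y down, z forward; pixel columns grow to the right and rows downward; lengths in m; the calibration is good to about 2 mm. A picture is of the moment at which its call begins: read the wrist's pose just before it. calibration takes no time and is no camera call; for the wrist camera it gives the pose at the moment of the call.
- ctrl.hand_in(): hands the job in, once; it reports no verdict.
The state is a dict: "time_s": time; "qpos": joint angles; "joint_vel": joint speeds; "tau": joint torques, N m; "ee_pos": TCP position; "eef_rot": TCP orientation; "force": force on the tool from outside, world axes, zero at the start; "moment": the same for the moment, N m; "grip_width": finger opening in m.
Only numpy, scipy, OpenCV 4.12 (cv2) and the standard library are available. Lean on these libraries where they do the work, as an engineer would, in place of code of your own. Each camera call takes 0.05 s, during which the arm holds its last target.

TASK

Unlock the soap caddy on the slab: with a fingertip, flick the teeth of the dial on its lid so that it clicks round clockwise (seen from above) until the red tooth points at the white arrow, without running past it. Only then push the blue latch tab along its slot, towards the side where the arrow is, until it reaches the end. Only touch and push: do not lift, tip or shove the caddy about, and leave the other things where they are.

Things in the scene. Friction and masses are not known exactly. Their poses are not given: they have to be found in the camera images.
- caddy: Loose soap caddy, a green box 250 mm (y) x 170 mm (x) with a grey lid (258 x 178 mm) whose flat top is 75 mm above the slab; about 2.2 kg in all, it slides if pushed with more than some 10 N. The lid stays shut. Origin: centre of the underside; z up; the white arrow lies flat on the lid at its +x edge, the latch slot along its -y edge.
- dial_center (a point): Point on the dial's upright axis, half-way up the teeth: caddy frame (0, 40, 91) mm. The dial is a flat black wheel, hub radius 36 mm, with eight radial teeth evenly spaced (one every 45 degrees), 8 mm wide, reaching out to radius 60 mm with round ends. Teeth and hub are 16 mm thick, from 83 to 99 mm above the slab; the teeth stand 8 mm clear of the lid. The arrow (flat, 2 mm) lies beyond the teeth on the caddy's +x side of this point and points at it.
- red_tooth (a point): Outer end of the one red tooth, half-way up, 60 mm from the dial's axis; moves with the dial.
- dial (a joint): Turn of the dial, rad: 0 when the red tooth is at the arrow; grows when the dial turns clockwise seen from above. It rests only at clicks, every 0.785 rad (a multiple of 0.785), with a tooth always in line with the arrow; at the start it comes to rest two to five clicks short of 0 (-1.57 to -3.93). Pushing a tooth past half a click (about 2 N at the tooth) makes it spring on to the next click and stop there; let go sooner, it springs back.
- latch_tab (a point): Centre of the upright part of the blue latch tab: 12 mm (caddy x) x 24 mm (caddy y) x 20 mm high, its top 100 mm above the slab; in the caddy frame (-15 + travel, -105, 90) mm; moves with the latch.
- latch (a joint): Travel of the latch along its slot, m: 0 is locked, 0.030 is the far end of the slot (unlocked), towards the caddy's +x side, where the arrow is. Starts at 0 to 0.005, stays where it is left; takes about 2 N to slide.
- basin: Bystander: upturned orange plastic basin, 330 mm across, 120 mm high; origin at the centre of its underside.
- washboard: Bystander: flat wooden washboard, 234 x 400 x 18 mm; origin at the centre of its underside.
- bowl: Bystander: stainless steel bowl, 170 mm across, 65 mm high; origin at the centre of its underside.
- nail_brush: Bystander: nail brush with a red back and handle, 85 x 36 mm, 45 mm high; origin at the centre of its underside.
- mug: Bystander: blue mug, 80 mm across, 85 mm high; origin at the centre of its underside.
- soap_bottle: Bystander: yellow soap bottle, 64 mm across, 170 mm high; origin at the centre of its underside.
- soap_bar: Bystander: green bar of soap, 80 x 50 x 28 mm; origin at the centre of its underside.

How it is judged:
On the way, in this order (a step that is already met when the one before it is completed fails the run):
1. the red tooth rests at the white arrow (value of joint dial between -0.12 and 0.12 rad and velocity of joint dial below 0.3 rad/s), for 0.2 s.
2. the latch tab is at the far end of its slot (value of joint latch above 0.026 m), for 0.2 s.
At the end, for the whole second after the job is handed in: The red tooth is within 0.12 rad of the arrow, the latch is within 4 mm of the far end of its slot, the caddy stands flat and at rest within 25 mm of where it began, and every bystander is within 20 mm of where it began (value of joint dial between -0.12 and 0.12 rad and value of joint latch above 0.026 m and distance of caddy from where it was at the start of the episode below 0.025 m and height (world z) of caddy below 0.008 m and angle between caddy's own z axis and vertical below 0.06 rad and linear speed of caddy below 0.01 m/s and distance of each of basin, washboard, bowl, nail_brush, mug, soap_bottle, soap_bar from where it was at the start of the episode below 0.02 m); the robot touches nothing.
It fails at once if the dial ran past the arrow by more than half a click (value of joint dial above 0.45 rad).
It fails at once if the dial was turned back beyond the farthest start (value of joint dial below -4.5 rad).
It fails at once if the latch was pushed (beyond 10 mm) while the red tooth was not at the arrow (value of joint latch above 0.01 m and (value of joint dial below -0.25 rad or value of joint dial above 0.25 rad)).
It fails at once if the caddy was lifted, tipped or shoved more than 25 mm (height (world z) of caddy above 0.012 m or angle between caddy's own z axis and vertical above 0.12 rad or distance of caddy from where it was at the start of the episode above 0.025 m).
It fails at once if a bystander was lifted, carried or knocked more than 20 mm (distance of any of basin, washboard, bowl, nail_brush, mug, soap_bottle, soap_bar from where it was at the start of the episode above 0.02 m).
It also fails if it takes over 61 s, if anything falls off the work surface, if the arm or the gripper's body presses on something with over 40 N, if the wrist force passes 120 N, or if a joint passes its speed limit or range.

## Working session

There is one attempt and no reset: what is moved stays moved. The work goes in short steps, Python scripts to look and compute and a tool call to move; the robot and the scene stay as the last step left them, time stands still between calls to the robot, and variables do not carry over. Pictures are saved under pics/ and viewed, and the job is handed in when it is done.

Besides the shell and the picture viewer there is one more tool, called after "Request:" as name([rows], argument=value, ...), one row to a line, values as JSON. drive_tool: Moves the arm, as the interface text tells. Its arguments: {"type":"object","properties":{"increments":{"type":"array"},"squeeze":{"type":"number"}},"required":["increments"]}

```bash
mkdir -p pics; python3 - <<'E'
from station import ctrl
import cv2
o=ctrl.get_obs()
print({k:o[k] for k in o})
for n in ["scene","side","wrist"]:
    c=ctrl.calibration(n);im=ctrl.camera(n)
    print(n,c)
    cv2.imwrite(f"pics/{n}0.png",im[:,:,::-1])
E
```

```text
{'time_s': 0.0, 'qpos': array([-6.65802985e-02,  3.00473656e-01,  1.52160129e+00, -2.11167929e-05,
        1.32069802e+00, -6.66236373e-02]), 'joint_vel': array([ 4.60881495e-04,  3.73815934e-05,  9.88892896e-04, -1.35753044e-03,
       -1.06798149e-04, -1.40928762e-03]), 'tau': array([-1.53750298e-03, -5.31805658e+01, -3.52735734e+01,  7.07558286e-02,
        2.43994006e-02, -4.79655944e-05]), 'ee_pos': array([5.49711235e-01, 2.13081454e-05, 1.90276390e-01]), 'eef_rot': array([-3.14153448e+00,  1.17906446e-03,  4.86115643e-05]), 'force': array([ 0.48505646,  0.1185658 , -0.5001899 ]), 'moment': array([-0.03170912,  0.04778157, -0.00968612]), 'grip_width': 0.09423718752743843}
scene {'fx': 392.7448308138313, 'fy': 392.7448308138313, 'cx': 315.4168288442302, 'cy': 196.46956061118806, 'rvec': array([ 2.16059699,  0.62688836, -0.30542136]), 'tvec': array([-0.46590605, -0.10459827,  1.5335037 ])}
side {'fx': 449.99776632578306, 'fy': 449.99776632578306, 'cx': 311.4539765821614, 'cy': 196.1054433870539, 'rvec': array([ 2.22016483, -0.96576069,  0.38405522]), 'tvec': array([-0.38481076,  0.35561099,  1.2014802 ])}
wrist {'fx': 280.34376862470623, 'fy': 280.34376862470623, 'cx': 320.96681231252705, 'cy': 199.47636915302851, 'rvec': array([-2.88519895e+00, -8.08383603e-04,  1.99330329e-03]), 'tvec': array([-0.55003671, -0.02740137,  0.3907836 ])}
```

View pics/scene0.png

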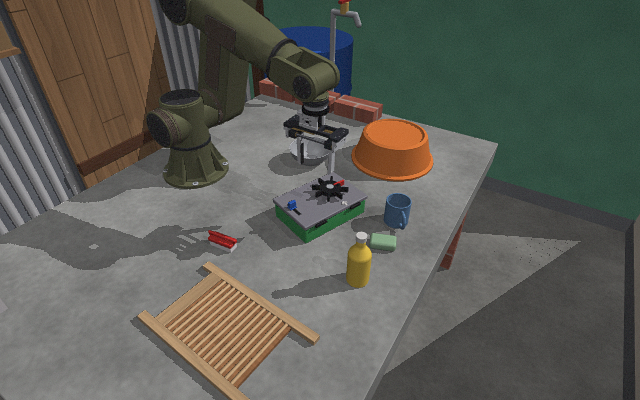

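View pics/side0.png

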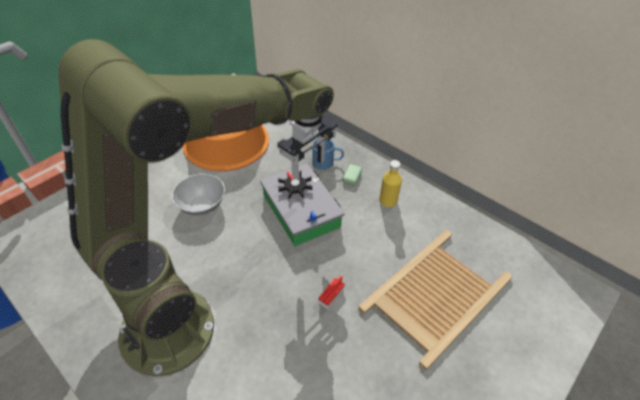

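View pics/wrist0.png

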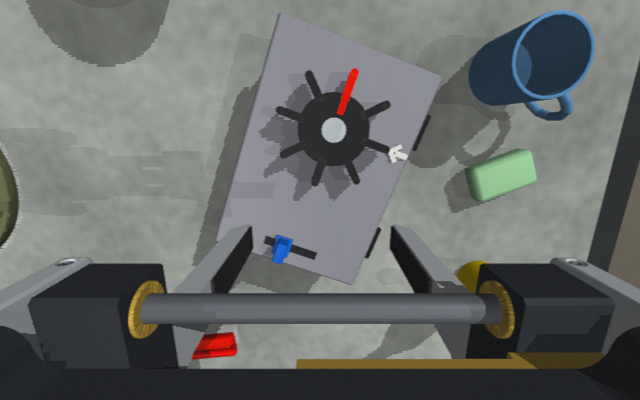

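The wrist view shows the dial hub near (334,130), the red tooth tip at (355,72), the arrow at (398,154) and the blue tab at (282,248). The red tooth is two teeth short of the arrow. Next I'll zoom in on the other views to fit the caddy pose.

```bash
python3 - <<'E'
import cv2,numpy as np
a=cv2.imread("pics/scene0.png")[165:245,260:380]
b=cv2.imread("pics/side0.png")[155:250,250:370]
cv2.imwrite("pics/z1.png",np.vstack([cv2.resize(a,(480,320),interpolation=2)]))
cv2.imwrite("pics/z2.png",cv2.resize(b,(600,475),interpolation=2))
w=cv2.imread("pics/wrist0.png")[0:300,200:460]
cv2.imwrite("pics/z3.png",cv2.resize(w,(520,600),interpolation=2))
E
```

```text
(no output)
```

View pics/z1.png

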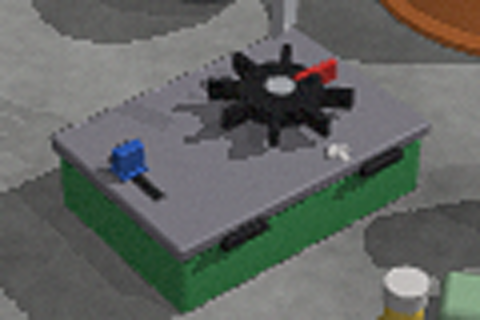

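View pics/z2.png

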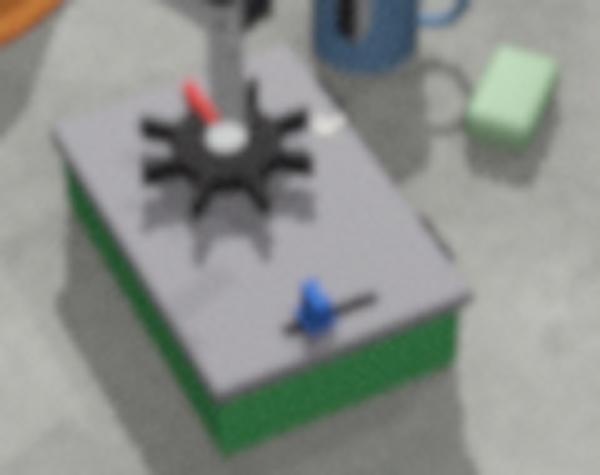

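View pics/z3.png

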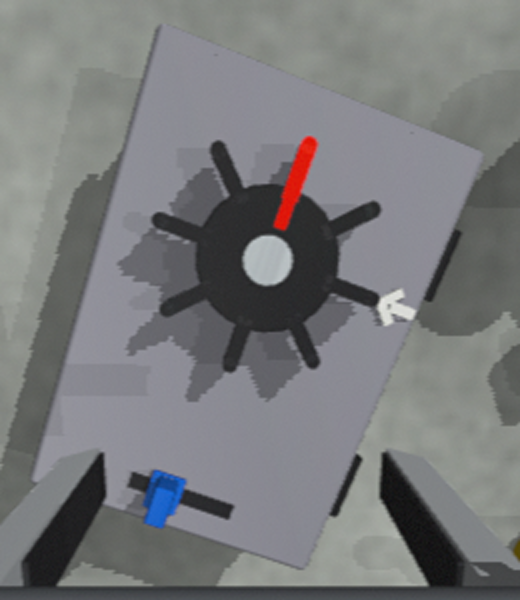

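```bash
cat > geo.py <<'E'
import numpy as np,cv2
from station import ctrl
def proj(c,P):
    K=np.array([[c['fx'],0,c['cx']],[0,c['fy'],c['cy']],[0,0,1]])
    return cv2.projectPoints(np.array(P,float).reshape(-1,1,3),np.array(c['rvec']),np.array(c['tvec']),K,None)[0].reshape(-1,2)
def caddy(p,P):
    x,y,t=p[:3];P=np.array(P,float).reshape(-1,3)
    return np.c_[x+P[:,0]*np.cos(t)-P[:,1]*np.sin(t),y+P[:,0]*np.sin(t)+P[:,1]*np.cos(t),P[:,2]]
E
python3 - <<'E'
from geo import *
from scipy.optimize import least_squares
obs={'wrist':[(281,12),(441,76),(352,284),(217,240)],'scene':[(332.5,172.5),(367.5,197.5),(305.5,227.5),(273.7,200)],'side':[(261.4,181),(307,164.6),(343.6,214.4),(294,234)]}
cal={n:ctrl.calibration(n) for n in obs}
M=lambda z:[(-.089,.129,z),(.089,.129,z),(.089,-.129,z),(-.089,-.129,z)]
def f(p,names): return np.concatenate([(proj(cal[n],caddy(p,M(p[3])))-obs[n]).ravel() for n in names])
for names in [list(obs),['wrist'],['scene','side']]:
    r=least_squares(f,[.55,.1,-.3,.075],args=(names,),loss='soft_l1')
    print(names,r.x,np.degrees(r.x[2]));print(np.round(f(r.x,names).reshape(-1,8),1))
    p=r.x
    for n in obs: print(n,proj(cal[n],caddy(p,[(0,.04,.099),(-.015,-.105,.1)])).round(1).tolist())
E
```

```text
['wrist', 'scene', 'side'] [ 0.549918    0.03116724 -0.34130089  0.06687678] -19.55510034332636
[[-1.1  0.1  0.8  0.6  0.8 -0.9 -0.7 -0.7]
 [ 0.3  0.3  0.3 -0.5 -0.6  2.5 -1.8  0.5]
 [-1.5 -0.5  0.6 -0.9  2.  -0.5 -0.1  0.7]]
wrist [[334.2, 130.1], [276.0, 252.9]]
scene [[329.8, 186.3], [290.8, 200.9]]
side [[295.5, 181.7], [312.3, 213.3]]
['wrist'] [ 0.55001747  0.03099933 -0.34098277  0.06694683] -19.536873430866333
[[-1.   0.3  0.9  0.7  0.9 -0.7 -0.6 -0.5]]
wrist [[334.3, 130.3], [276.1, 253.1]]
scene [[329.8, 186.4], [290.8, 200.9]]
side [[295.6, 181.7], [312.3, 213.3]]
['scene', 'side'] [ 0.54937549  0.03387694 -0.34327346  0.06512562] -19.668120613540815
[[ 0.6  0.3  0.5 -0.5 -0.3  2.3 -1.3  0.4]
 [-2.1 -0.5  0.  -0.8  1.1 -0.4 -1.   0.7]]
wrist [[333.8, 127.3], [275.2, 250.6]]
scene [[330.1, 185.9], [291.1, 200.3]]
side [[294.8, 181.4], [311.4, 213.0]]
```

```bash
python3 - <<'E'
from geo import *
from scipy.optimize import least_squares
N=['wrist','scene','side'];cal={n:ctrl.calibration(n) for n in N}
for nm,o in {'hub':[(333.5,130),(330.2,186.5),(295.4,182.4)],'redtip':[(355,71),(343.5,181.5),(287.5,172.2)],'tab':[(280,253),(292,203),(312.8,213.6)],'arrowtip':[(390,152),(341.5,203),(312.5,180)]}.items():
    f=lambda P:np.concatenate([(proj(cal[n],P)[0]-q) for n,q in zip(N,o)])
    r=least_squares(f,[.55,.05,.08]);print(nm,r.x.round(4),r.fun.round(1))
p=[.55,.0311,-.341]
print(caddy(p,[(0,.04,.091),(-.015,-.105,.09),(.015,-.105,.09)]).round(4))
# tab at several travels
im=cv2.imread('pics/wrist0.png')
for t in (0,.005):
  print(t,proj(cal['wrist'],caddy(p,[(-.015+t+a,-.105+b,z) for z in(.08,.1) for a in(-.006,.006) for b in(-.012,.012)])).round(1).tolist())
E
```

```text
hub [0.5628 0.069  0.0972] [ 0.1 -0.1 -0.5  0.2 -0.  -0.2]
redtip [0.5829 0.1241 0.0919] [-0.  -0.1 -0.3  0.1  0.3 -0.1]
tab [ 0.5045 -0.0643  0.0962] [ 0.  -0.2 -0.4 -0.5  0.7  0.1]
arrowtip [0.625  0.0455 0.0752] [-0.4 -0.1  1.  -0.9  1.4  0.6]
[[ 0.5634  0.0688  0.091 ]
 [ 0.5007 -0.0628  0.09  ]
 [ 0.529  -0.0729  0.09  ]]
0 [[270.9, 252.8], [276.9, 234.9], [280.6, 255.9], [286.8, 238.1], [267.8, 260.7], [274.1, 241.8], [278.1, 264.0], [284.6, 245.2]]
0.005 [[274.9, 254.1], [281.0, 236.3], [284.6, 257.2], [290.9, 239.5], [272.1, 262.1], [278.5, 243.2], [282.3, 265.3], [288.9, 246.6]]
```

The dial triangulates to (0.563, 0.069) with its top at about 97 mm. The lid yaw is -19.5° and the dial is two clicks short, so the geometry is consistent. I'll shut the gripper, turn it to 14° yaw and move it over the gap behind the tooth next to the red one.

Request:
drive_tool([
  [[0, 0, -7], [0, 0, 0], 0],
  [[0, 0, -7], [0, 0, 0], 0],
  [[0, 0, 0], [22, -25, 0], 0],
  [[0, 0, 0], [22, -25, 0], 0],
  [[0, 0, 0], [22, -25, 0], 0],
  [[0, 0, 0], [21.6, -24.6, 0], 0],
  [[0, 0, 0], [0, 0, 0], 0],
  [[0, 0, 0], [0, 0, 0], 0],
  [[0, 0, 0], [0, 0, 0], 0],
  [[0, 0, 0], [0, 0, 0], 0],
])

```text
time_s: 1.4
ee_pos: [0.6108, 0.1172, 0.1911]
eef_rot: [3.142, -0.0, 0.244]
force: [-0.8, 0.1, -1.2]
grip_width: 0.001
```

```bash
python3 - <<'E'
from geo import *
o=ctrl.get_obs();print(o['time_s'],o['ee_pos'],o['eef_rot'],o['grip_width'],o['force'])
c=ctrl.calibration('wrist');im=ctrl.camera('wrist')[:,:,::-1].copy()
p=o['ee_pos'];print(proj(c,[p+[0,0,-.017],p]))
cv2.imwrite('pics/w1.png',im)
cv2.imwrite('pics/s1.png',cv2.resize(ctrl.camera('scene')[125:245,240:420,::-1],(720,480),interpolation=2))
E
```

```text
1.4 [0.61081711 0.11721019 0.19106497] [ 3.14153209e+00 -2.21059125e-04  2.43572246e-01] 0.0009592293668788576 [-0.79826827  0.13544176 -1.2295573 ]
[[320.49603928 220.70921222]
 [320.44979271 228.27421389]]
```

View pics/w1.png

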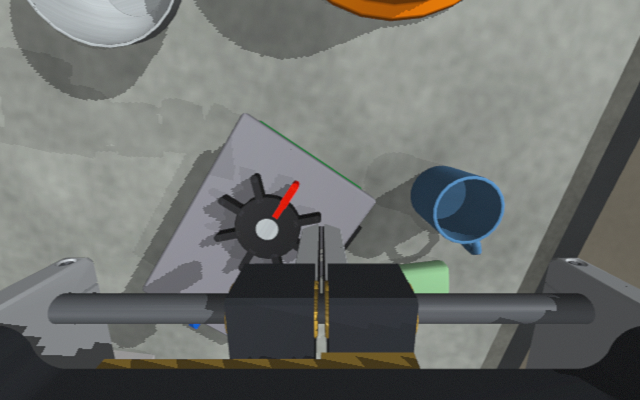

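View pics/s1.png

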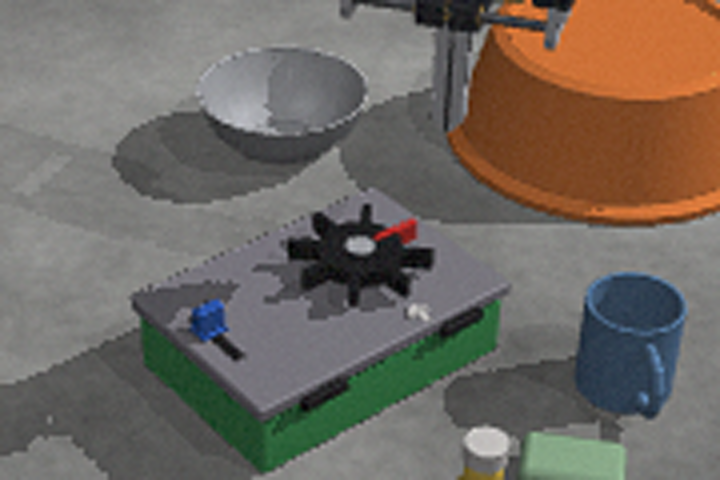

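The tip is over the gap and the scene is undisturbed. I'll go down to TCP z = 0.104, then push +y (clockwise) 36 mm, slowing towards the end.

Request:
drive_tool([
  [[0, 0, 0], [0, 0, 25], 0],
  [[0, 0, 0], [0, 0, 25], 0],
  [[0, 0, 0], [0, 0, 25], 0],
  [[0, 0, 0], [0, 0, 12], 0],
  [[0, 0, 0], [0, 0, 0], 0],
  [[0, 0, 0], [0, 5, 0], 0],
  [[0, 0, 0], [0, 5, 0], 0],
])

```text
time_s: 2.38
ee_pos: [0.6138, 0.1078, 0.1048]
eef_rot: [3.141, -0.001, 0.244]
force: [-0.1, -0.9, 0.1]
grip_width: 0.0008
```

```bash
python3 - <<'E'
from geo import *
cv2.imwrite('pics/w2.png',cv2.resize(ctrl.camera('wrist')[100:300,180:440,::-1],(780,600),interpolation=2))
E
```

```text
(no output)
```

View pics/w2.png

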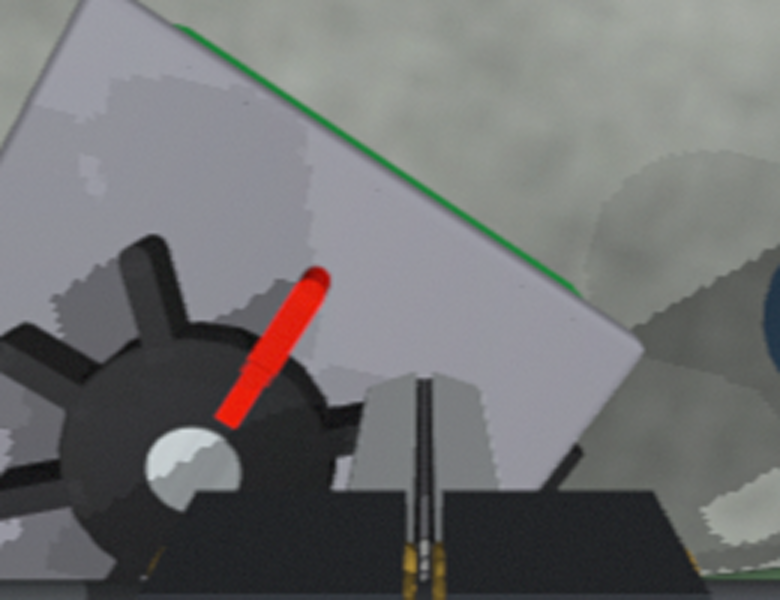

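The tip sits behind the tooth clockwise of the red one and clear of the hub. Now the push.

Request:
drive_tool([
  [[0, 0, 0], [0, 4, 0], 0],
  [[0, 0, 0], [0, 4, 0], 0],
  [[0, 0, 0], [0, 4, 0], 0],
  [[0, 0, 0], [0, 4, 0], 0],
  [[0, 0, 0], [0, 3, 0], 0],
  [[0, 0, 0], [0, 3, 0], 0],
  [[0, 0, 0], [0, 2, 0], 0],
  [[0, 0, 0], [0, 0, 0], 0],
])

```text
time_s: 3.42
ee_pos: [0.6191, 0.0847, 0.1038]
eef_rot: [-3.142, 0.0, 0.244]
force: [-0.1, 0.4, -0.3]
grip_width: 0.0004
```

```bash
python3 - <<'E'
from geo import *
cv2.imwrite('pics/w3.png',cv2.resize(ctrl.camera('wrist')[100:300,180:440,::-1],(780,600),interpolation=2))
E
```

```text
(no output)
```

View pics/w3.png

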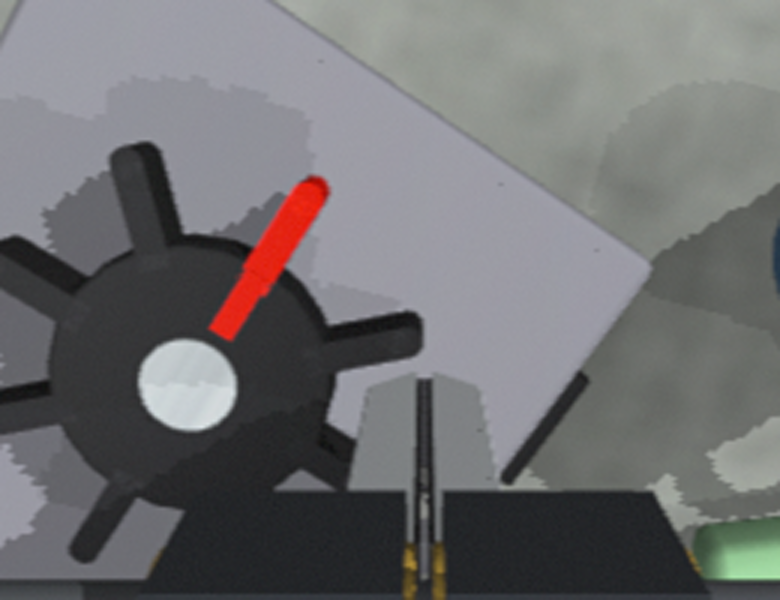

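The red tooth looks unmoved in this view, so I'll check it from the other cameras.

```bash
python3 - <<'E'
from geo import *
a=cv2.resize(ctrl.camera('scene')[150:240,260:390,::-1],(780,540),interpolation=2)
b=cv2.resize(ctrl.camera('side')[145:245,240:370,::-1],(780,600),interpolation=2)
cv2.imwrite('pics/s4.png',a);cv2.imwrite('pics/d4.png',b)
o=ctrl.get_obs();print(o['time_s'],o['ee_pos'],o['force'])
E
```

```text
3.575 [0.61910564 0.08495516 0.10387411] [ 0.20207019 -0.2383382   0.53023076]
```

View pics/s4.png

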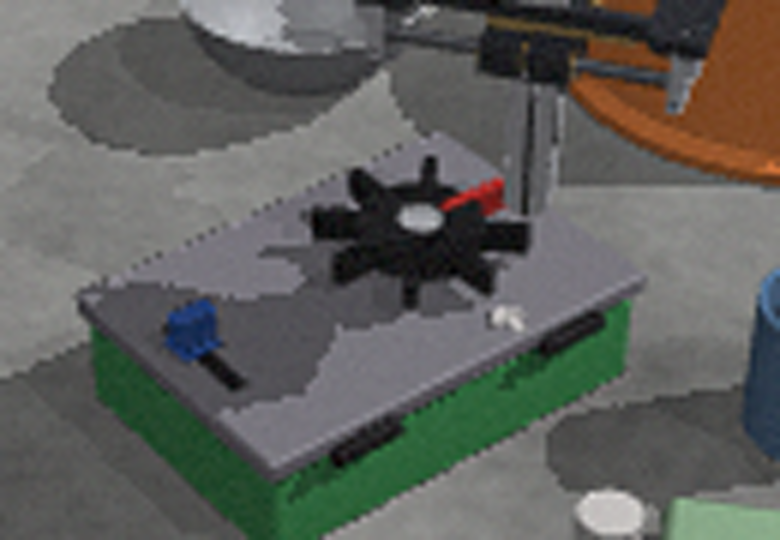

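View pics/d4.png

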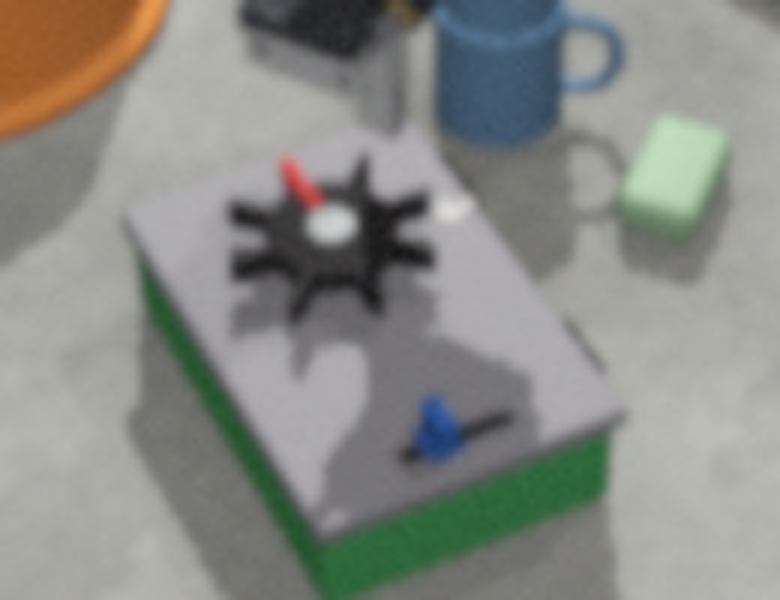

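```bash
python3 - <<'E'
from geo import *
from scipy.optimize import least_squares
N=['scene','side'];cal={n:ctrl.calibration(n) for n in N+['wrist']}
for n in cal: print(n,proj(cal[n],[(.619,.085,.087),(.619,.085,.104)]).round(1).tolist())
o=[(349.5,185.5),(304,167)]
f=lambda P:np.concatenate([(proj(cal[n],P)[0]-q) for n,q in zip(N,o)])
r=least_squares(f,[.55,.05,.08]);print(r.x.round(4),r.fun.round(1))
# caddy refit from wrist now: hub & corner
N=['wrist','scene','side']
o=[(180+188/3,100+385/3),(260+420/6,150+217/6),(240+332/6,145+226/6)]
r=least_squares(lambda P:np.concatenate([(proj(cal[n],P)[0]-q) for n,q in zip(N,o)]),[.55,.05,.08]);print('hub',r.x.round(4),r.fun.round(1))
c=cal['wrist'];R=cv2.Rodrigues(c['rvec'])[0];print(-R.T@c['tvec'])
E
```

```text
scene [[347.0, 192.3], [347.3, 188.1]]
side [[303.9, 173.2], [303.8, 169.5]]
wrist [[320.4, 220.7], [320.3, 228.2]]
[0.6234 0.0891 0.1118] [-0.3  0.4 -0.2 -0.5]
hub [0.5625 0.0685 0.098 ] [-0.  -0.1 -0.5  0.4  0.1 -0.6]
[0.60197338 0.15555208 0.29766232]
```

The tip triangulates at z≈0.11, higher than TCP-17 mm would give, so it passed over the teeth. I'll go back and check the tip height against the open-gripper pictures before lowering.

Request:
drive_tool([
  [[0, 0, 0], [0, -12, 0], 0],
  [[0, 0, 0], [0, -12, 0], 0],
  [[0, 0, 0], [0, -10, 0], 0],
  [[0, 0, 0], [0, 0, 6], 0],
  [[0, 0, 0], [0, 0, 4], 0],
  [[0, 0, 0], [0, 0, 0], 0],
])

```text
time_s: 4.32
ee_pos: [0.6107, 0.1175, 0.0933]
eef_rot: [-3.142, 0.001, 0.244]
force: [-0.1, -0.7, 0.3]
grip_width: 0.0003
```

```bash
python3 - <<'E'
from geo import *
o=ctrl.get_obs();print(o['time_s'],o['ee_pos'],o['force'])
p=o['ee_pos']
for n,(r0,r1,c0,c1) in {'scene':(150,210,310,388),'side':(130,190,260,338)}.items():
    im=ctrl.camera(n)[r0:r1,c0:c1,::-1];im=cv2.resize(im,None,fx=10,fy=10,interpolation=2)
    for d,col in((-.017,(0,255,255)),(.005,(255,0,255))):
        q=(proj(ctrl.calibration(n),[p+[0,0,d]])[0]-[c0,r0]+.5)*10
        cv2.circle(im,tuple(int(v) for v in q),5,col,-1)
    cv2.imwrite(f'pics/{n}5.png',im)
E
```

```text
4.325 [0.61071821 0.11747454 0.09325234] [-0.11438009 -0.68588034  0.31949604]
```

View pics/scene5.png

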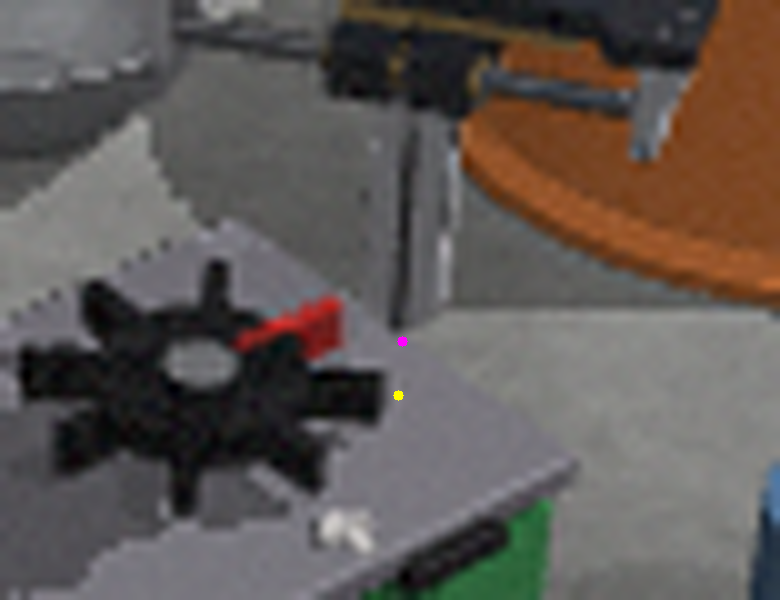

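View pics/side5.png

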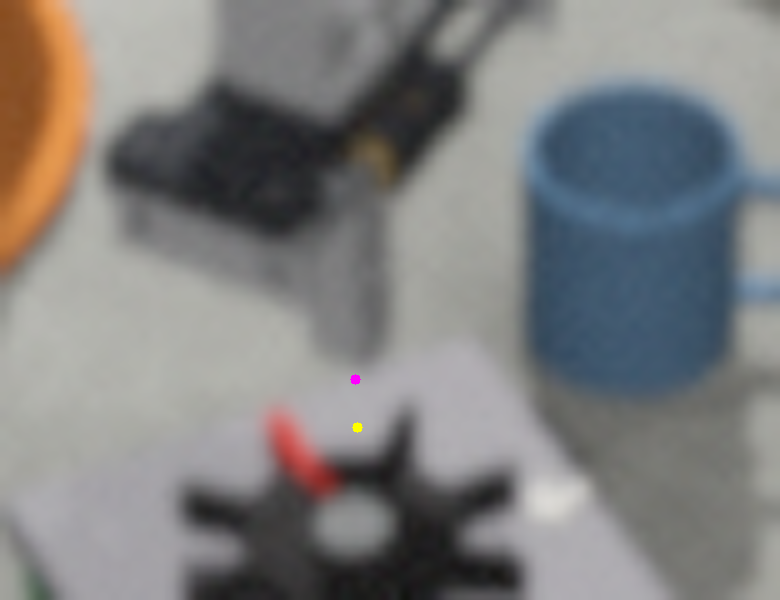

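Both views put the visible tip about 8–10 mm above the reported TCP, roughly 25 mm higher than the text says. I'll trust the cameras and lower gently, watching the force.

Request:
drive_tool([
  [[0, 0, 0], [0, 0, 4], 0],
  [[0, 0, 0], [0, 0, 3], 0],
  [[0, 0, 0], [0, 0, 3], 0],
  [[0, 0, 0], [0, 0, 2], 0],
  [[0, 0, 0], [0, 0, 0], 0],
])

```text
time_s: 5.05
ee_pos: [0.6108, 0.1178, 0.0817]
eef_rot: [-3.142, 0.0, 0.244]
force: [-0.1, -0.7, -0.6]
grip_width: 0.0001
```

```bash
cat > look.py <<'E'
from geo import *
import sys
def look(k):
    o=ctrl.get_obs();print(o['time_s'],o['ee_pos'],o['force'],o['moment'])
    p=o['ee_pos'];out=[]
    for n,(r0,r1,c0,c1) in {'scene':(155,215,305,365),'side':(140,200,265,325)}.items():
        im=ctrl.camera(n)[r0:r1,c0:c1,::-1];out.append(cv2.resize(im,(400,400),interpolation=2))
    cv2.imwrite(f'pics/l{k}.png',np.hstack(out))
look(sys.argv[1])
E
python3 look.py 6
```

```text
5.05 [0.61082819 0.11783413 0.08168706] [-0.12658316 -0.732496   -0.63313935] [-0.0026396  -0.04423451  0.03868199]
```

View pics/l6.png

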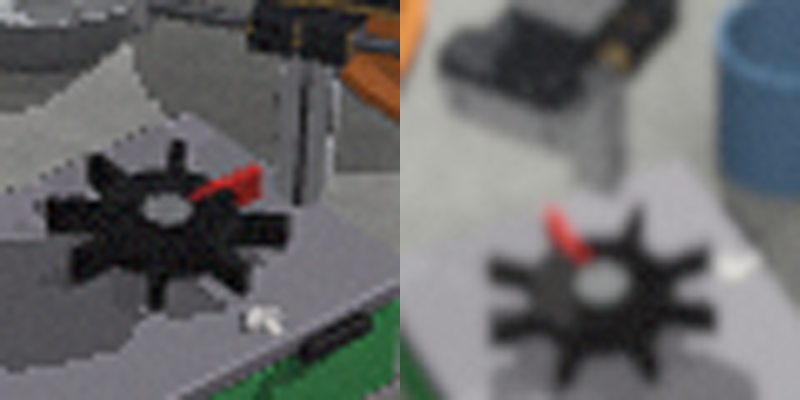

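No contact, and the tip is about 90 mm up. That confirms the offset, because TCP-17 mm would be inside the lid. I'll lower 2 mm more and push.

Request:
drive_tool([
  [[0, 0, 0], [0, 0, 2], 0],
  [[0, 0, 0], [0, 5, 0], 0],
  [[0, 0, 0], [0, 5, 0], 0],
  [[0, 0, 0], [0, 4, 0], 0],
  [[0, 0, 0], [0, 4, 0], 0],
  [[0, 0, 0], [0, 3, 0], 0],
  [[0, 0, 0], [0, 0, 0], 0],
])

```text
time_s: 6.02
ee_pos: [0.6161, 0.0973, 0.0799]
eef_rot: [3.142, -0.0, 0.244]
force: [0.9, 3.4, 1.3]
grip_width: 0.0007
```

```bash
python3 look.py 7
```

```text
6.025 [0.61605512 0.09728794 0.07991672] [0.86476599 3.4368854  1.26708882] [ 0.42189063 -0.23003713  0.00199336]
```

View pics/l7.png

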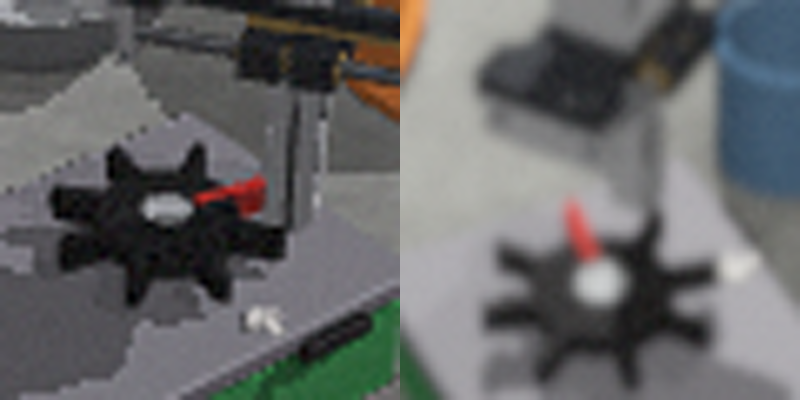

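The dial is turning (about 3.4 N). I'll continue past half a click.

Request:
drive_tool([
  [[0, 0, 0], [0, 3, 0], 0],
  [[0, 0, 0], [0, 3, 0], 0],
  [[0, 0, 0], [0, 3, 0], 0],
  [[0, 0, 0], [0, 2, 0], 0],
  [[0, 0, 0], [0, 2, 0], 0],
  [[0, 0, 0], [0, 0, 0], 0],
])

```text
time_s: 6.88
ee_pos: [0.6191, 0.0846, 0.0798]
eef_rot: [3.141, 0.0, 0.244]
force: [0.5, -0.1, -0.9]
grip_width: 0.0005
```

```bash
python3 look.py 8
```

```text
6.875 [0.61907557 0.08459845 0.07975872] [ 0.54860392 -0.13544641 -0.92852212] [ 0.00131458 -0.00875833 -0.0498562 ]
```

View pics/l8.png

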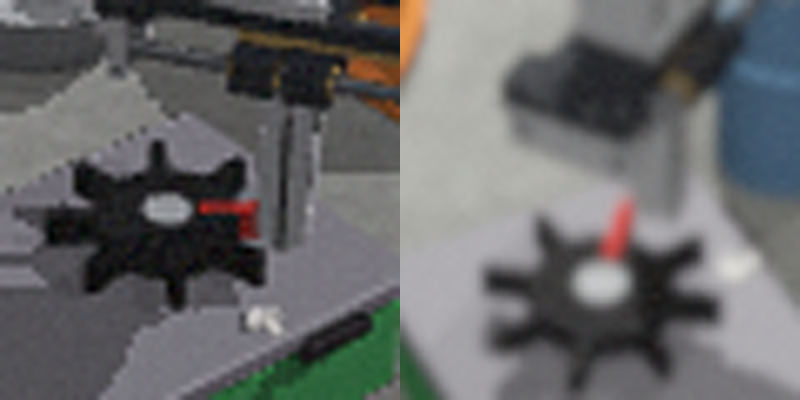

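Force is back to about zero. The dial has sprung on, though the red tooth may be resting on the back of the finger. I'll lift clear and look.

Request:
drive_tool([
  [[0, 0, 0], [0, 0, -15], 0],
  [[0, 0, 0], [0, 0, -15], 0],
  [[0, 0, 0], [0, 0, 0], 0],
  [[0, 0, 0], [0, -15, 0], 0],
  [[0, 0, 0], [0, -15, 0], 0],
  [[0, 0, 0], [0, -4, 0], 0],
  [[0, 0, 0], [0, 0, 0], 0],
])

```text
time_s: 7.85
ee_pos: [0.6107, 0.1183, 0.1097]
eef_rot: [3.142, 0.0, 0.245]
force: [1.0, 0.5, 0.3]
grip_width: 0.0005
```

```bash
python3 look.py 9; python3 -c "
from geo import *
cv2.imwrite('pics/w9.png',cv2.resize(ctrl.camera('wrist')[100:300,180:440,::-1],(780,600),interpolation=2))"
```

```text
7.85 [0.61072951 0.11833548 0.10966712] [1.00205455 0.50132777 0.26284207] [0.02285906 0.02102077 0.01537597]
```

View pics/l9.png

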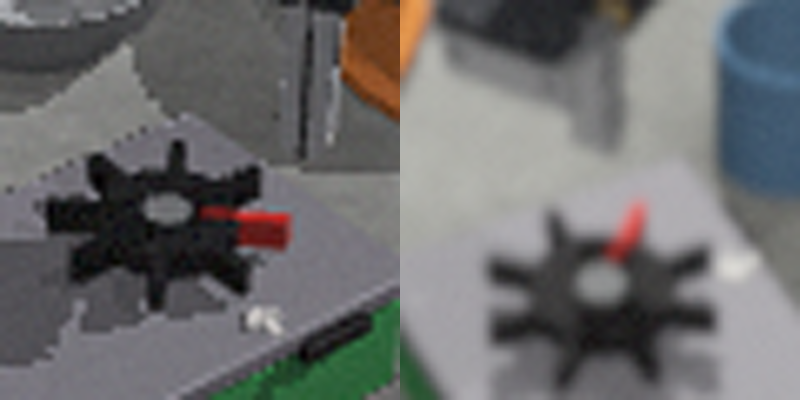

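View pics/w9.png

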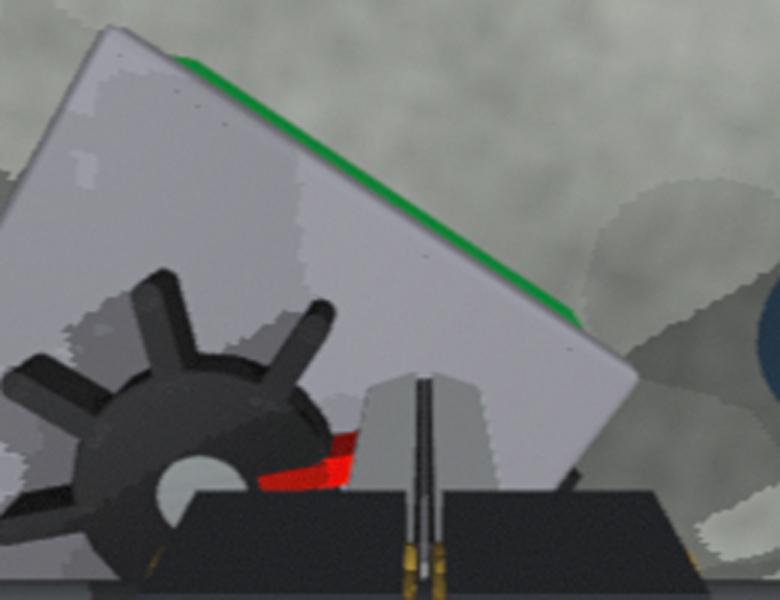

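That's exactly one click: the red tooth is now one tooth short of the arrow, and the caddy hasn't moved. I'll repeat the stroke.

Request:
drive_tool([
  [[0, 0, 0], [0, 0, 12], 0],
  [[0, 0, 0], [0, 0, 12], 0],
  [[0, 0, 0], [0, 0, 6], 0],
  [[0, 0, 0], [0, 0, 0], 0],
  [[0, 0, 0], [0, 5, 0], 0],
  [[0, 0, 0], [0, 5, 0], 0],
  [[0, 0, 0], [0, 4, 0], 0],
  [[0, 0, 0], [0, 4, 0], 0],
  [[0, 0, 0], [0, 3, 0], 0],
  [[0, 0, 0], [0, 3, 0], 0],
  [[0, 0, 0], [0, 3, 0], 0],
  [[0, 0, 0], [0, 3, 0], 0],
  [[0, 0, 0], [0, 2, 0], 0],
  [[0, 0, 0], [0, 1.5, 0], 0],
  [[0, 0, 0], [0, 0, 0], 0],
])

```text
time_s: 9.88
ee_pos: [0.6189, 0.0851, 0.0797]
eef_rot: [3.141, 0.0, 0.244]
force: [0.5, 0.4, 0.7]
grip_width: 0.0007
```

```bash
python3 look.py 10
```

```text
9.875 [0.61892045 0.0851039  0.07972705] [0.49665195 0.44664596 0.72274264] [ 0.00375788 -0.02409287 -0.0071402 ]
```

View pics/l10.png

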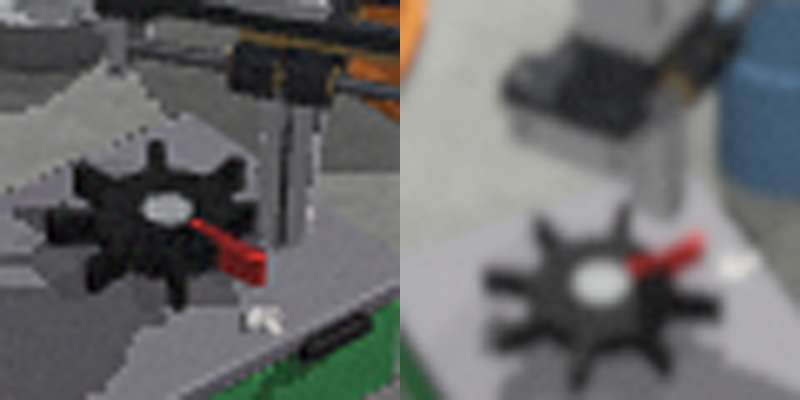

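The second click has gone through and the red tooth is heading to the arrow. I'll lift clear so it settles fully, then plan the latch push, including where the bottle stands.

Request:
drive_tool([
  [[0, 0, 0], [0, 0, -15], 0],
  [[0, 0, 0], [0, 0, -20], 0],
  [[0, 0, 0], [0, 0, -30], 0],
  [[0, 0, 0], [0, 0, -30], 0],
  [[0, 0, 0], [0, 0, 0], 0],
])

```text
time_s: 10.6
ee_pos: [0.62, 0.0855, 0.1782]
eef_rot: [3.141, -0.005, 0.244]
force: [-0.4, 0.2, -0.2]
grip_width: 0.0005
```

```bash
python3 - <<'E'
from geo import *
from scipy.optimize import least_squares
o=ctrl.get_obs();print(o['time_s'],o['ee_pos'],o['qpos'].round(3))
a=ctrl.camera('scene')[:,:,::-1];b=ctrl.camera('side')[:,:,::-1]
cv2.imwrite('pics/a11.png',cv2.resize(a[150:300,260:430],(680,600),interpolation=2))
cv2.imwrite('pics/b11.png',cv2.resize(b[140:260,250:420],(782,552),interpolation=2))
N=['scene','side'];cal={n:ctrl.calibration(n) for n in N}
q=[(362,236),(395,164.5)]
r=least_squares(lambda P:np.concatenate([(proj(cal[n],P)[0]-z) for n,z in zip(N,q)]),[.55,.05,.08]);print('bottle top',r.x,r.fun)
E
```

```text
10.6 [0.62001699 0.0855141  0.17819923] [ 0.079  0.477  1.307  0.     1.352 -0.166]
bottle top [ 0.78561176 -0.14969819  0.16414696] [-0.33664062  0.45766942 -0.26891914 -0.64242745]
```

View pics/a11.png

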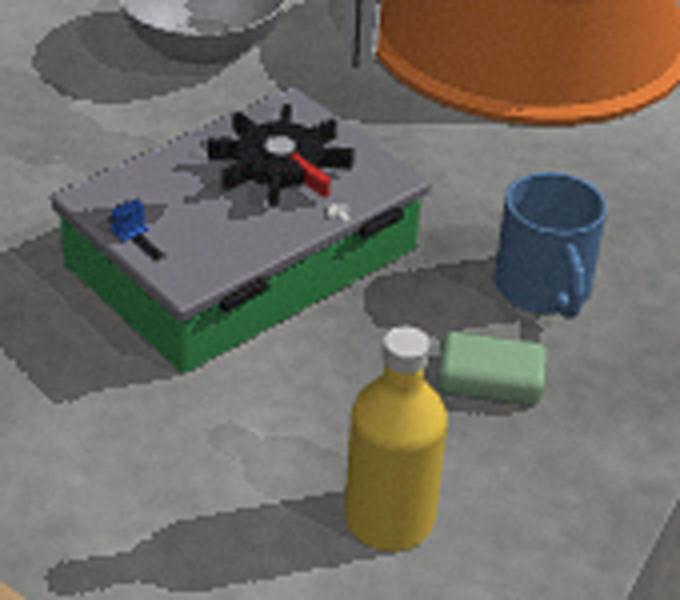

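View pics/b11.png

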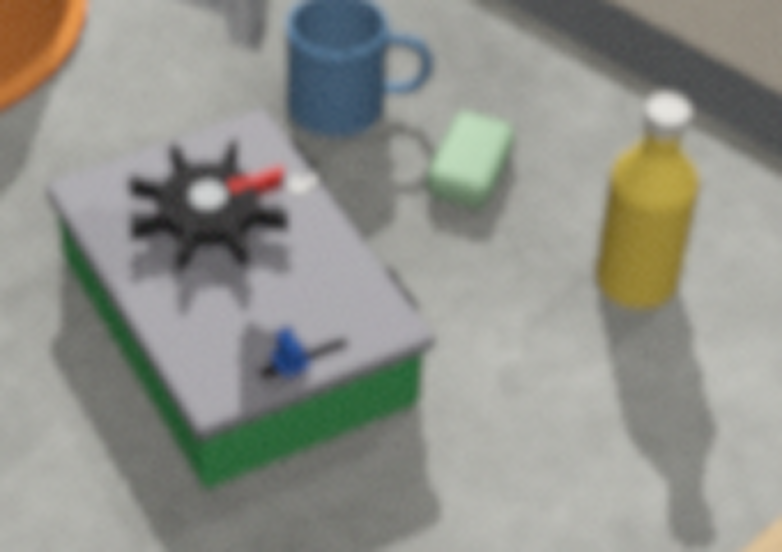

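The red tooth is exactly at the arrow. Now I'll turn the tool to -19.5° yaw (tool x along the slot), move to the -x side of the tab and check before descending.

Request:
drive_tool([
  [[0, 0, 8.5], [0, 0, 0], 0],
  [[0, 0, 8.5], [0, 0, 0], 0],
  [[0, 0, 8.5], [0, 0, 0], 0],
  [[0, 0, 8], [0, 0, 0], 0],
  [[0, 0, 0], [-19, 36, 0], 0],
  [[0, 0, 0], [-19, 36, 0], 0],
  [[0, 0, 0], [-19, 36, 0], 0],
  [[0, 0, 0], [-19, 36, 0], 0],
  [[0, 0, 0], [-18, 36, 0], 0],
  [[0, 0, 0], [0, 0, 0], 0],
  [[0, 0, 0], [0, 0, 30], 0],
  [[0, 0, 0], [0, 0, 30], 0],
  [[0, 0, 0], [0, 0, 0], 0],
])

```text
time_s: 12.32
ee_pos: [0.4694, -0.0523, 0.1129]
eef_rot: [3.141, 0.005, -0.34]
force: [0.3, -0.9, 0.2]
grip_width: 0.0004
```

```bash
cat > look2.py <<'E'
from geo import *
import sys
o=ctrl.get_obs();print(o['time_s'],o['ee_pos'],o['eef_rot'],o['force'])
out=[cv2.resize(ctrl.camera(n)[r:r+70,c:c+70,::-1],(400,400),interpolation=2) for n,r,c in (('scene',160,255),('side',165,265))]
cv2.imwrite(f'pics/m{sys.argv[1]}.png',np.hstack(out))
E
python3 look2.py 1
```

```text
12.325 [ 0.46938106 -0.05227338  0.11285271] [ 3.14096783  0.00461885 -0.33988004] [ 0.25375615 -0.93664849  0.23258551]
```

View pics/m1.png

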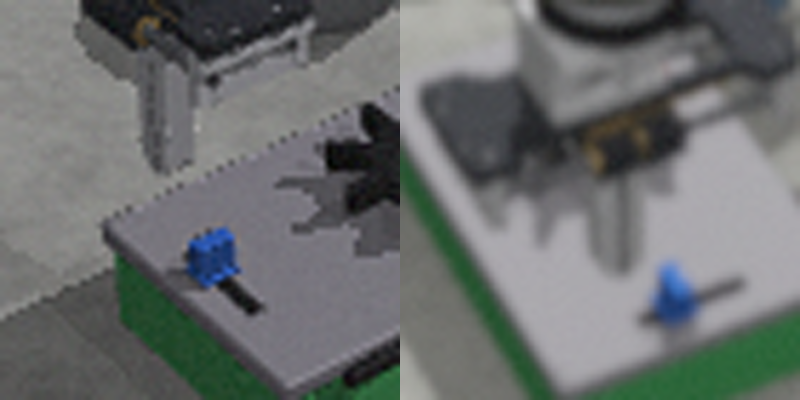

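Request:
drive_tool([
  [[0, 0, 0], [0, 0, 12], 0],
  [[0, 0, 0], [0, 0, 12], 0],
  [[0, 0, 0], [0, 0, 6], 0],
  [[0, 0, 0], [0, 0, 0], 0],
])

```text
time_s: 12.92
ee_pos: [0.4701, -0.053, 0.0844]
eef_rot: [3.141, 0.001, -0.34]
force: [-0.4, 0.8, 0.5]
grip_width: 0.0005
```

```bash
python3 look2.py 2
```

```text
12.925 [ 0.47011274 -0.05295812  0.08443735] [ 3.14147679e+00  8.02206781e-04 -3.40430319e-01] [-0.4046454   0.78226764  0.51455734]
```

View pics/m2.png

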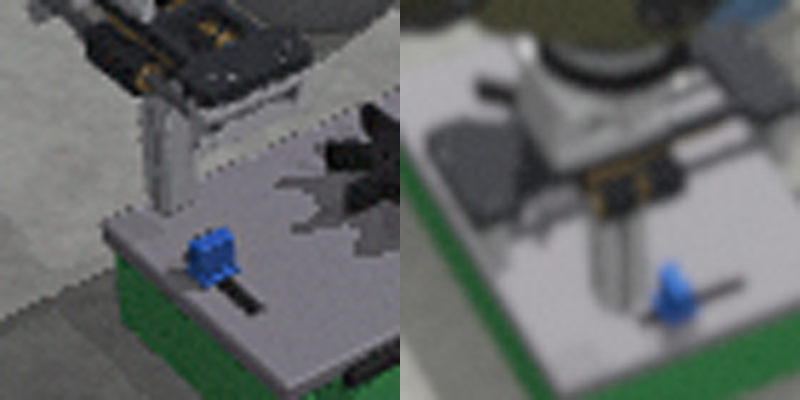

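The finger lines up with the tab on its -x side. I'll lower 3 mm and push 38 mm along tool x, then check.

Request:
drive_tool([
  [[0, 0, 0], [0, 0, 3], 0],
  [[0, 0, 0], [6, 0, 0], 0],
  [[0, 0, 0], [6, 0, 0], 0],
  [[0, 0, 0], [5, 0, 0], 0],
  [[0, 0, 0], [5, 0, 0], 0],
  [[0, 0, 0], [4, 0, 0], 0],
  [[0, 0, 0], [4, 0, 0], 0],
  [[0, 0, 0], [4, 0, 0], 0],
  [[0, 0, 0], [4, 0, 0], 0],
  [[0, 0, 0], [0, 0, 0], 0],
])

```text
time_s: 14.28
ee_pos: [0.5065, -0.0658, 0.0818]
eef_rot: [-3.142, -0.0, -0.34]
force: [-0.5, -0.2, -0.6]
grip_width: 0.0006
```

```bash
python3 look2.py 3
```

```text
14.275 [ 0.50645747 -0.06578367  0.08183669] [-3.14156610e+00 -4.44242236e-04 -3.40397411e-01] [-0.52239227 -0.17641603 -0.60985148]
```

View pics/m3.png

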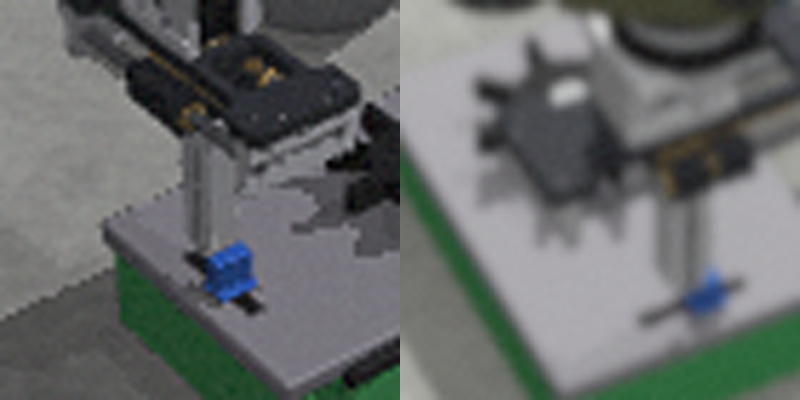

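The tab has moved, with an estimated travel of about 25 mm. I'll push on in small steps and watch the force.

Request:
drive_tool([
  [[0, 0, 0], [2, 0, 0], 0],
  [[0, 0, 0], [1.5, 0, 0], 0],
  [[0, 0, 0], [1, 0, 0], 0],
  [[0, 0, 0], [0, 0, 0], 0],
])

```text
time_s: 14.88
ee_pos: [0.5105, -0.0672, 0.0819]
eef_rot: [-3.142, -0.0, -0.34]
force: [-1.0, 0.2, 0.3]
grip_width: 0.0007
```

```bash
python3 look2.py 4
```

```text
14.875 [ 0.51046671 -0.06716806  0.08185501] [-3.14156880e+00 -1.39176197e-04 -3.40308098e-01] [-0.99485743  0.18633085  0.33431691]
```

View pics/m4.png

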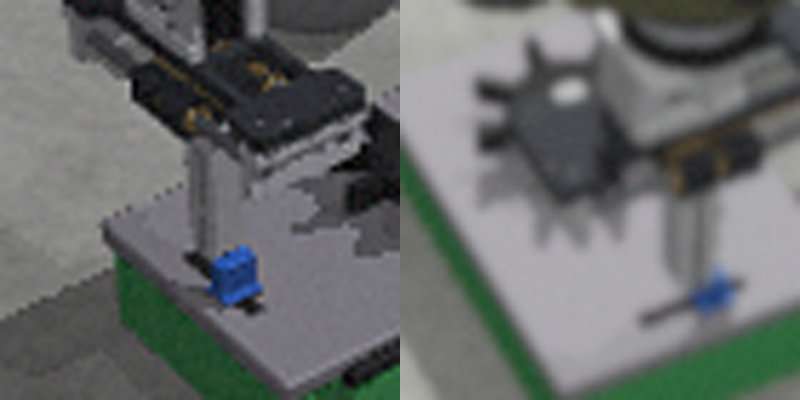

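Request:
drive_tool([
  [[0, 0, 0], [1.5, 0, 0], 0],
  [[0, 0, 0], [1.5, 0, 0], 0],
  [[0, 0, 0], [1, 0, 0], 0],
  [[0, 0, 0], [0, 0, 0], 0],
])

```text
time_s: 15.48
ee_pos: [0.5143, -0.0685, 0.0819]
eef_rot: [-3.142, -0.0, -0.34]
force: [-1.7, 1.0, 1.4]
grip_width: 0.0003
```

```bash
python3 look2.py 5; python3 - <<'E'
from geo import *
p=[.55,.0311,-.341]
for n,r,c in (('scene',160,255),('side',165,265)):
    for t in (0,.02,.026,.03): print(n,t,((proj(ctrl.calibration(n),caddy(p,[(-.015+t,-.105,.1)]))[0]-[c,r]+.5)*400/70).round())
E
```

```text
15.475 [ 0.51425757 -0.06853508  0.08185512] [-3.14158091e+00 -2.00130082e-04 -3.40350439e-01] [-1.74102655  0.97344237  1.38695222]
scene 0 [208. 237.]
scene 0.02 [229. 255.]
scene 0.026 [236. 261.]
scene 0.03 [240. 264.]
side 0 [273. 279.]
side 0.02 [307. 266.]
side 0.026 [317. 262.]
side 0.03 [323. 259.]
```

View pics/m5.png

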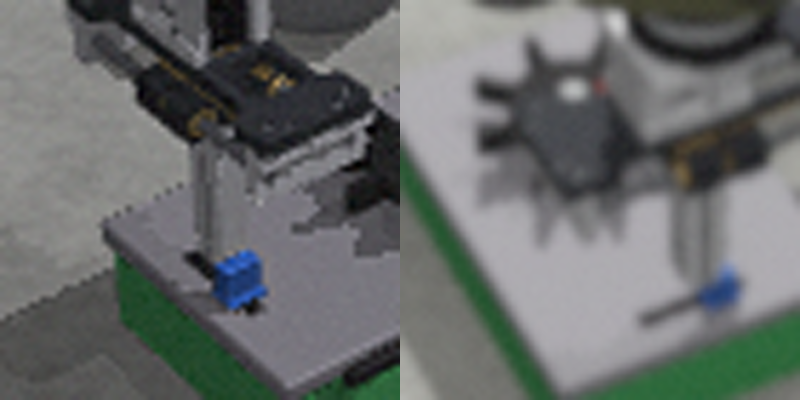

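Travel looks like about 27–30 mm. I'll push on until the force shows the end stop.

Request:
drive_tool([
  [[0, 0, 0], [1, 0, 0], 0],
  [[0, 0, 0], [0.5, 0, 0], 0],
  [[0, 0, 0], [0, 0, 0], 0],
])

```text
time_s: 15.95
ee_pos: [0.515, -0.0688, 0.0817]
eef_rot: [3.141, 0.002, -0.34]
force: [-5.6, 2.9, 3.1]
grip_width: -0.0001
```

Request:
drive_tool([
  [[0, 0, 0], [0.3, 0, 0], 0],
  [[0, 0, 0], [0, 0, 0], 0],
  [[0, 0, 0], [0, 0, 0], 0],
])

```text
time_s: 16.32
ee_pos: [0.515, -0.0688, 0.0817]
eef_rot: [3.141, 0.002, -0.34]
force: [-7.9, 2.1, 4.4]
grip_width: 0.0005
```

The TCP is stationary while the force rises, so the tab is at its end stop. I'll back off along the slot, then rise and look.

Request:
drive_tool([
  [[0, 0, 0], [-4, 0, 0], 0],
  [[0, 0, 0], [-8, 0, 0], 0],
  [[0, 0, 0], [-8, 0, 0], 0],
  [[0, 0, 0], [0, 0, -30], 0],
  [[0, 0, 0], [0, 0, -40], 0],
  [[0, 0, 0], [-40, 0, -30], 0],
  [[0, 0, 0], [-40, 0, 0], 0],
  [[0, 0, 0], [0, 0, 0], 0],
  [[0, 0, 0], [0, 0, 0], 0],
])

```text
time_s: 17.45
ee_pos: [0.422, -0.0358, 0.1821]
eef_rot: [-3.141, -0.001, -0.34]
force: [-0.1, -0.2, -0.4]
grip_width: 0.0006
```

```bash
python3 - <<'E'
from geo import *
o=ctrl.get_obs();print(o['time_s'],o['ee_pos'],o['force'])
a=ctrl.camera('scene')[:,:,::-1];b=ctrl.camera('side')[:,:,::-1]
cv2.imwrite('pics/a20.png',cv2.resize(a[150:300,260:430],(680,600),interpolation=2))
cv2.imwrite('pics/b20.png',cv2.resize(b[140:260,250:420],(782,552),interpolation=2))
cv2.imwrite('pics/w20.png',ctrl.camera('wrist')[:,:,::-1])
p=[.55,.0311,-.341]
for t in (0,.026,.03): print(proj(ctrl.calibration('wrist'),caddy(p,[(-.015+t,-.105,.1)])),(proj(ctrl.calibration('scene'),caddy(p,[(-.015+t,-.105,.1)]))-[260,150])*4)
E
```

```text
17.45 [ 0.421959   -0.03581905  0.18205492] [-0.09523851 -0.24295566 -0.44939246]
[[402.2603888 199.3808849]] [[123.27762961 203.69865434]]
[[427.8745648  199.40493778]] [[142.92232332 220.35594099]]
[[431.81536695 199.40863838]] [[145.99145455 222.95834342]]
```

View pics/a20.png

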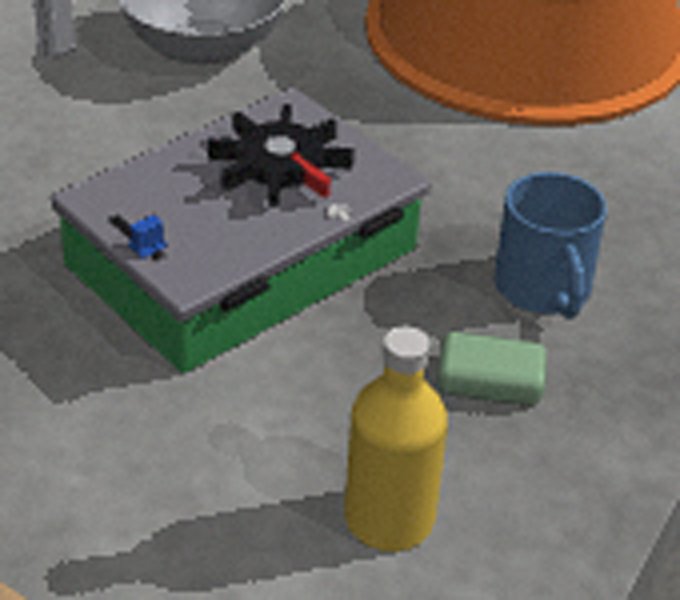

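View pics/b20.png

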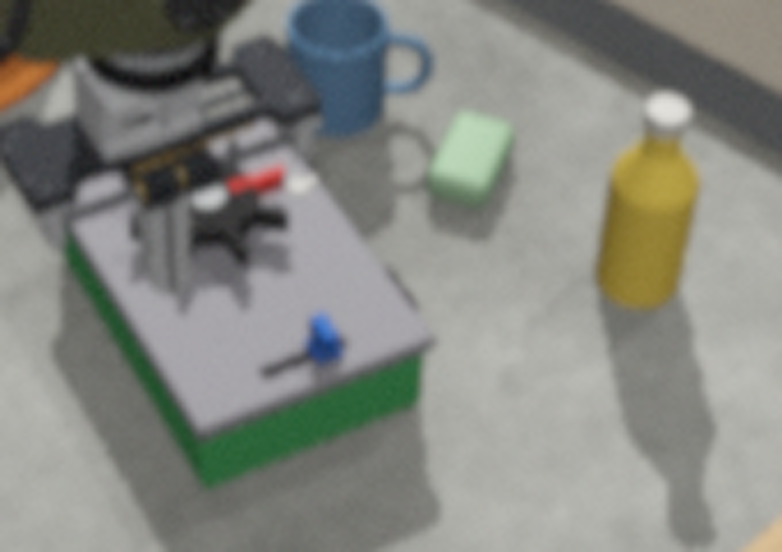

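View pics/w20.png

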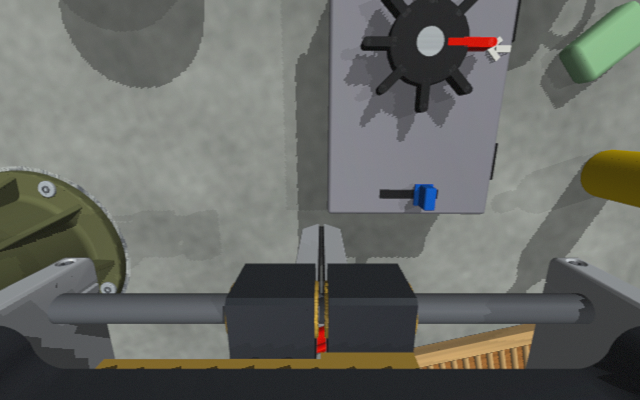

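```bash
python3 - <<'E'
from geo import *
im=cv2.imread('pics/w20.png').astype(int);m=(im[:,:,0]>im[:,:,2]+60)&(im[:,:,0]>90);m[:170]=0;m[225:]=0;m[:,:380]=0;m[:,460:]=0
ys,xs=np.nonzero(m);print(xs.min(),xs.max(),ys.min(),ys.max())
p=[.55,.0311,-.341];c=ctrl.calibration('wrist')
for t in (.022,.026,.03):
    q=proj(c,caddy(p,[(-.015+t+a,-.105+b,z) for z in(.08,.1) for a in(-.006,.006) for b in(-.012,.012)]));print(t,q.min(0),q.max(0))
# lid right edge check and hub
print(proj(c,caddy(p,[(.089,-.129,.075),(-.089,-.129,.075),(0,.04,.099)])))
for k in ('scene0','side0'):
    n=k[:-1];d=cv2.cvtColor(cv2.imread(f'pics/{k}.png'),6).astype(float)
    e=cv2.cvtColor(ctrl.camera(n)[:,:,::-1].copy(),6).astype(float)
    x,y,w,h=(280,205,75,40) if n=='scene' else (300,215,45,25)
    print(n,cv2.phaseCorrelate(d[y:y+h,x:x+w].copy(),e[y:y+h,x:x+w].copy()))
E
```

```text
414 436 184 210
0.022 [410.94607684 183.85607294] [431.03260723 210.71990942]
0.026 [414.59931474 183.85949357] [435.01607334 210.72363133]
0.03 [418.25258925 183.86291423] [438.99958296 210.72735327]
[[487.05472804 214.49661939]
 [328.55693805 214.34451525]
 [431.01199458  41.04102713]]
scene ((0.6656697889172776, 0.13103135722011672), 0.7872351179817739)
side ((0.22633645869277785, 0.4423013992537772), 0.4857029693237018)
```

The tab's bounds (columns 414–436) match a travel of 26–30 mm. The push ended against a hard stop: the TCP stayed still while the force rose to 8 N, when sliding needs about 2 N. The lid and hub are where I modelled them to within about 2 px. Handing in.

```bash
python3 -c "
from station import ctrl
print(ctrl.hand_in())"
```

```text
the job is handed in; nothing more can be done
None
```

I turned the dial two clicks clockwise, one flick of the shut fingertip each, until the red tooth pointed at the arrow. Then I pushed the blue tab along its slot to the end stop and backed the arm clear. The job is handed in; no verdict was reported.

**Last checks:**
- **Dial:** all three cameras show the red tooth at the arrow.
- **Latch:** the final push stopped dead while the force rose to about 8 N; sliding takes about 2 N. The wrist picture alone only puts the travel at roughly 26–30 mm, close to the 26 mm limit, so I am relying on the hard stop.
- **Caddy and other things:** the lid and dial are within about 2 pixels of where they were modelled. The bowl, basin, mug, soap and bottle look unmoved in the pictures. I did not check the washboard and nail brush separately at the end.
- **Time:** about 17.5 s of the 61 s allowed.

**What failed or disagreed:**
- **Fingertip height:** the camera pictures put the fingertips about 25 mm higher than the stated 17 mm ahead of the TCP. My first stroke passed over the teeth without touching them. I corrected the height from the scene and side views.
- **Lid height:** the fit to the lid corners gave 67 mm instead of 75 mm. The dial and arrow heights did agree with the text.

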